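Load the spent desiccant cartridge into the regeneration dock

TASK

One of the two desiccant cartridges is spent: it has soaked up water and is the heavier, which only lifting them will tell. Slide the heavier one, port end first, between the guides of the dock and press it gently home until the side rollers snap in and hold it against the seal, without crushing the seal. Leave the lighter one standing where it was and do not disturb the other things on the bench.

Things in the scene. Friction and masses are not known exactly. Their poses are not given: they have to be found in the camera images.
- cartridge_a: desiccant cartridge, closed, 130 long (x) x 56 wide (y) x 80 high; origin: centre of underside; +x to the blue port end, which points roughly away from the robot. Flat sides from x = -65 to +22: grip across the width at mid-length. Each side: groove 4 deep at x +22..+46, lip +46..+52, taper to 48 wide at +62. 0.3 to 0.85 kg; the spent one is over 0.1 kg heavier, either one
- cartridge_b: like cartridge_a in look, size and axes; only the weight differs, and which is the heavier changes from run to run
- dock: regeneration dock, fixed: aluminium plate 320 (x) x 130 (y) x 12 thick; origin: centre of its underside; +x is the way the cartridge is pushed in. The cartridge slides on the plate, along the x axis, between white guide strips 18 high over the plate: channel 59 wide from x = 0 on, flaring to 67 at x = -37; nearer than that the plate is open and a cartridge can be set down there
- dock_mouth (a point): on the plate's top, mid-channel, where the straight guides begin (dock x = 0). The blue purge head at the far end (82 high over the bench, 104 with its brass fitting; 136 wide) is clamped wherever it was last left and its place is not reported: its free seal face is 64 to 96 mm beyond this point, so the cartridge's centre comes home 4 to 36 mm beyond it. At home the head stays 30 mm clear ahead of mid-length
- seal (a joint): black sprung rubber seal of the head, 52 mm over the bench: metres pushed in; 2.3 N at 0 plus 1.5 N per mm. Sprung side rollers first resist the taper (5 to 8 N, 12 to 24 mm before home), then snap into the grooves at 0.005; latched it rests at 0.004 to 0.006; over 0.010 (17 N) it is crushed. Sliding friction 2 to 7 N. A push of 14 to 17 N in all latches it
- tape_roll: bystander: yellow tape roll lying flat, 80 across, 24 high; origin on its underside
- mug: bystander: blue mug, 80 across, 92 high; origin on its underside
- load_cell: bystander: round steel load cell, 60 across, 58 high; origin on its underside
- wrench: bystander: steel wrench lying flat; origin on its underside
- screwdriver: bystander: screwdriver lying flat; origin on its underside
- specimen_1: bystander: aluminium tensile test specimen lying flat, 150 x 20 x 5; origin on its underside
- specimen_2: bystander: copper-coloured tensile test specimen lying flat, 150 x 20 x 5; origin on its underside
- jar: bystander: glass jar with a red cap, 56 across, 75 high; origin on its underside

How it is judged (in metres and radians):
On the way:
1. a cartridge is lifted clear of the bench (height (world z) of any of cartridge_a, cartridge_b above 0.02 m), for 0.2 s.
At the end, for the whole second after the job is handed in: The heavier cartridge stands flat on the dock plate (its weight on the dock above 5.35 N), in line with the guides, port end in, latched so that it keeps the seal pressed in by more than 3 mm; the lighter stands upright on the bench within 30 mm of where it was; both are at rest and let go (value of joint seal above 0.003 m and ((contact force between cartridge_a and dock above 5.35 N and x of cartridge_a in the frame of dock between -0.005 and 0.05 m and x of dock_mouth in the frame of cartridge_a below 0 m and z of cartridge_a in the frame of dock below 0.016 m and angle between the x axis of cartridge_a and the x axis of dock, either way round below 0.08 rad and angle between each of cartridge_a, cartridge_b's own z axis and vertical below 0.06 rad and linear speed of each of cartridge_a, cartridge_b below 0.01 m/s and height (world z) of cartridge_b below 0.004 m and distance of cartridge_b from where it was at the start of the episode below 0.03 m) or (contact force between cartridge_b and dock above 5.35 N and x of cartridge_b in the frame of dock between -0.005 and 0.05 m and x of dock_mouth in the frame of cartridge_b below 0 m and z of cartridge_b in the frame of dock below 0.016 m and angle between the x axis of cartridge_b and the x axis of dock, either way round below 0.08 rad and angle between each of cartridge_b, cartridge_a's own z axis and vertical below 0.06 rad and linear speed of each of cartridge_b, cartridge_a below 0.01 m/s and height (world z) of cartridge_a below 0.004 m and distance of cartridge_a from where it was at the start of the episode below 0.03 m))); the robot touches nothing.
It fails at once if the seal is crushed (pushed in more than 10 mm) (value of joint seal above 0.01 m).
It fails at once if a cartridge is tipped over (more than 0.5 rad) (angle between any of cartridge_a, cartridge_b's own z axis and vertical above 0.5 rad).
It fails at once if another thing on the bench is shifted by more than 30 mm (distance of any of tape_roll, mug, load_cell, wrench, screwdriver, specimen_1, specimen_2, jar from where it was at the start of the episode above 0.03 m).
It also fails if it takes over 72 s, if anything falls off the work surface, if the arm or the gripper's body presses on something with over 40 N, if the wrist force passes 120 N, or if a joint passes its speed limit or range.

ROBOT

A 6-joint arm with a two-finger parallel gripper is mounted at the origin on the work surface. World frame = base frame: x ahead of the robot, y to its left, z up, the work surface at z = 0. Lengths are in m, angles in degrees, forces in N, time in s.
With the tool pointing down it reaches from about 0.3 to 0.75 m from the base axis. Payload 8.5 kg.
Tool frame: the origin (TCP) lies between the finger pads; the fingertips stand 14 mm ahead of it and the grasp point (between the pads) lies 5 mm behind it (robot.tcp_to_tips is the distance from the TCP to the fingertips, in m); z points along the fingers, y is the line along which they close (so a half turn about z gives the same grasp; the last joint's range is limited). The gripper opens to 88 mm and grips with 3 to 60 N. Pads are 18 mm wide; open, the fingers measure 123 mm over their backs; the gripper's body (75 mm by 187 mm) begins 45 mm behind the grasp point.
Start: joints at [60.659, 21.807, 74.336, -0, 83.858, -12.336], TCP at [0.161, 0.526, 0.253] pointing down, gripper open.
Joint ranges: [-178.18, 178.18], [-50.72, 133.34], [12.68, 142.11], [-81.47, 261.47], [9.98, 163.14], [-165.26, 165.26]. Speed limits (degrees/s): [136.94, 136.94, 180, 180, 180, 180].

INTERFACE

Orientations are given as a 3x3 rotation matrix whose columns are the frame's x, y, z axes.
In Python, from bench import status, cams, robot gives the robot as it stands.
- The arm moves only by the shell command python3 -m jog 'ROWS' [FORCE]. ROWS is text: rows parted by semicolons, each of 5 numbers parted by spaces: the shift along the tool's x, y, z in mm, then the turn about the tool's z in degrees, then the closure, from 0 (fully open) to 1 (shut). A call has 1 to 8 rows; each row is the pose to reach, as a shift and turn from the pose commanded when the call began, along the tool's axes at that moment; what a row does not reach only later rows make up. A row lasts 1/10 s, in which the tool goes at most 50 mm and 8.59 degrees, less where a joint would pass 70% of its speed; a pose out of reach is approached as far as the arm can. A call with a gripper value outside its range is refused whole. The fingers move at their own pace and stop on an object; FORCE is the grip in N (left out, the last holds). Time passes only in rows, so rows that repeat a pose let the fingers close. It gives the time, the measured TCP pose, the force, the opening and the grip force at its end, in the units of the state.
- status.state(): the state, without advancing time (a new reading comes with each control period).
- cams.capture(name): name is "side" or "top" or "wrist"; returns the picture (384x512x3 uint8, blue, green, red); there is no depth.
- cams.camera_model(name): a dict with "camera_matrix" (3x3 intrinsics, pixels), "k1" (the pictures are not rectified: a ray, as slopes to the right and down, at radius r is drawn at 1 + k1 r^2 times it, then the intrinsics apply), "view" (4x4, takes a point from world to camera coordinates). Camera axes: x right, y down, z forward; pixel columns grow to the right and rows downward; lengths in m; the calibration is good to about 2 mm. A picture is of the moment at which its call begins: read the wrist's pose just before it. camera_model takes no time and is no camera call; for the wrist camera it gives the pose at the moment of the call.
- robot.job_done(): hands the job in; it is judged then, once.
The state is a dict: "time": time; "joints": joint angles; "dq": joint speeds; "joint_efforts": joint torques, N m; "ee_pos": TCP position; "tool_rot": TCP orientation; "wrist_force": force on the tool from outside, world axes, zero at the start; "ft_torque": the same for the moment, N m; "finger_gap": finger opening in m; "grip_force": force on a finger pad.
Only numpy, scipy, OpenCV 4.12 (cv2) and the standard library are available. Lean on these libraries where they do the work, as an engineer would, in place of code of your own. Each camera call takes 0.05 s, during which the arm holds its last target. There are 200 camera calls.

## Working session

There is one attempt and no reset: what is moved stays moved. The work goes in short steps, Python scripts to look and compute and a shell command to move; the robot and the scene stay as the last step left them, time stands still between calls to the robot, and variables do not carry over. Pictures are saved under pics/ and viewed, at most 10 in all, crops included, and the job is handed in when it is done.

```bash
ls; mkdir -p pics; cat > h.py <<'E'
import numpy as np, cv2
from bench import status, cams, robot
def ray(cam,u,v):
    K=np.array(cam["camera_matrix"]);k1=cam["k1"];V=np.array(cam["view"])
    d=np.linalg.solve(K,[u,v,1])[:2]; s=d.copy()
    for _ in range(20): s=d/(1+k1*(s@s))
    R=V[:3,:3];return -R.T@V[:3,3], R.T@np.r_[s,1]
def onz(cam,u,v,z):
    o,d=ray(cam,u,v);return o+d*(z-o[2])/d[2]
def proj(cam,p):
    K=np.array(cam["camera_matrix"]);V=np.array(cam["view"])
    c=V[:3,:3]@np.array(p)+V[:3,3];s=c[:2]/c[2];s=s*(1+cam["k1"]*(s@s));return (K@np.r_[s,1])[:2]
E
python3 - <<'E'
from h import *
s=status.state();print(s)
for n in("top","side"):
    m=cams.camera_model(n);print(n,m)
    cv2.imwrite(f"pics/{n}0.png",cv2.resize(cams.capture(n),None,fx=1.5,fy=1.5))
E
```

```text
pics
{'time': 0.0, 'joints': array([ 6.06588514e+01,  2.18396405e+01,  7.43827855e+01, -1.52038828e-03,
        8.38568649e+01, -1.23360971e+01]), 'dq': array([-0.0021046 ,  0.13737983,  0.00738293, -0.03274914, -0.00694968,
        0.02475653]), 'joint_efforts': array([-1.41900742e-03, -4.37928736e+01, -2.24552304e+01,  7.11765583e-02,
        3.53361899e-02, -7.40993801e-05]), 'ee_pos': array([0.16073737, 0.52572822, 0.25216198]), 'tool_rot': array([[-9.56279723e-01,  2.92452839e-01, -6.55117167e-04],
       [ 2.92453448e-01,  9.56278983e-01, -1.21928579e-03],
       [ 2.69891186e-04, -1.35756955e-03, -9.99999042e-01]]), 'wrist_force': array([ 0.05238778,  0.83181161, -0.47624541]), 'ft_torque': array([ 0.03913592, -0.01556955, -0.01433883]), 'grip_force': 0.0, 'finger_gap': 0.08825024494507241}
top {'camera_matrix': array([[404.18823598,   0.        , 257.63772815],
       [  0.        , 404.18823598, 192.34445912],
       [  0.        ,   0.        ,   1.        ]]), 'k1': -0.10376701719445422, 'view': array([[ 1.66768988e-02, -9.99817877e-01,  9.27870921e-03,
        -6.26897748e-04],
       [-9.97561861e-01, -1.72667905e-02, -6.76179826e-02,
         5.16073601e-01],
       [ 6.77658813e-02, -8.12842817e-03, -9.97668138e-01,
         1.14091265e+00],
       [ 0.00000000e+00,  0.00000000e+00,  0.00000000e+00,
         1.00000000e+00]])}
side {'camera_matrix': array([[490.76388612,   0.        , 259.51743427],
       [  0.        , 490.76388612, 197.1267816 ],
       [  0.        ,   0.        ,   1.        ]]), 'k1': -0.08210570024969745, 'view': array([[ 0.82243074, -0.56886305,  0.00158106, -0.43548102],
       [-0.35517775, -0.51566341, -0.77970508,  0.23293776],
       [ 0.4443607 ,  0.64069187, -0.62614494,  1.18468627],
       [ 0.        ,  0.        ,  0.        ,  1.        ]])}
```

View pics/top0.png

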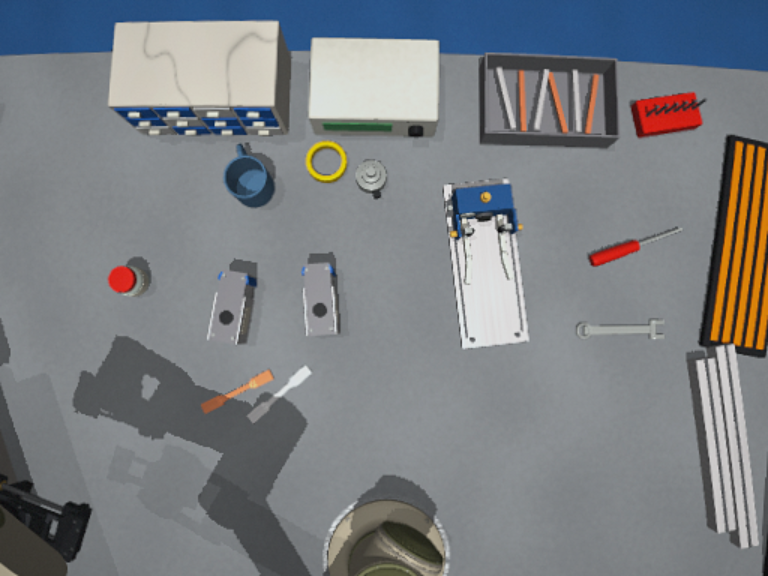

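View pics/side0.png

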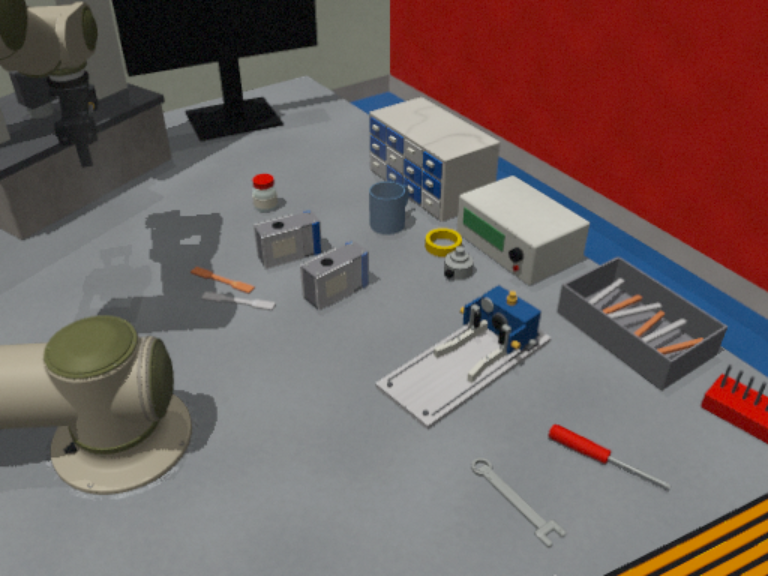

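The top view shows the cartridges at about (231,307) and (320,299) (in 1.5x pixels). The dock plate runs from (495,345) up to the blue head at (485,200), and the jar, specimens and roll stand clear. I'll crop this for finer edges.

```bash
python3 - <<'E'
from h import *
im=cams.capture("top");cv2.imwrite("pics/top_raw.png",im)
c=im[113:240,133:360];cv2.imwrite("pics/crop1.png",cv2.resize(c,None,fx=3.5,fy=3.5,interpolation=cv2.INTER_CUBIC))
E
```

```text
(no output)
```

View pics/crop1.png

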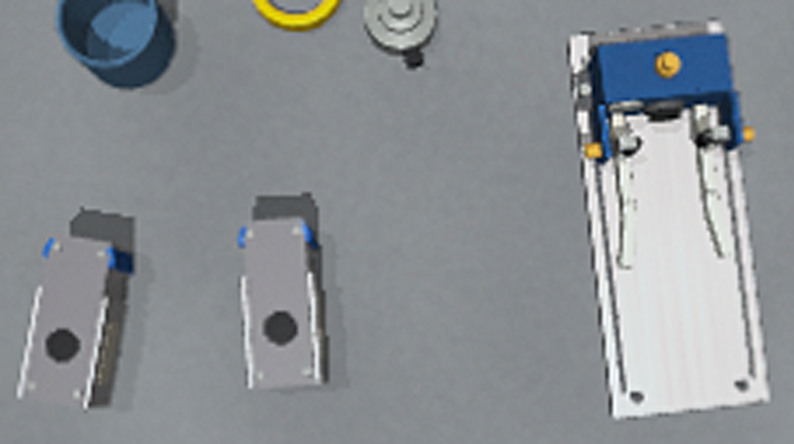

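The crop shows cartridge tops with rear corners (20,397)/(89,406) and (250,387)/(326,383), front ends (52,238)/(113,247) and (243,222)/(306,222). The dock corners are (614,416), (768,400), (571,38), (719,22) and the seal is near (662,115).

```bash
python3 - <<'E'
from h import *
m=cams.camera_model("top")
f=lambda u,v,z:onz(m,u/3.5+133-.36,v/3.5+113-.36,z)
for n,q in dict(L=[(20,397),(89,406),(52,238),(113,247)],R=[(250,387),(326,383),(243,222),(306,222)]).items():
    P=[f(*p,.08) for p in q];r=(P[0]+P[1])/2;e=(P[2]+P[3])/2;d=e-r
    print(n,r,e,np.linalg.norm(d),np.degrees(np.arctan2(d[1],d[0])),np.linalg.norm(P[0]-P[1]),"mid",(r+e)/2)
P=[f(*p,.012) for p in [(614,416),(768,400),(571,38),(719,22)]]
r=(P[0]+P[1])/2;e=(P[2]+P[3])/2;d=e-r
print("dock",r,e,np.linalg.norm(d),np.degrees(np.arctan2(d[1],d[0])),np.linalg.norm(P[0]-P[1]),(r+e)/2)
for a,b in((0,2),(1,3)):
    d=P[b]-P[a];print(np.degrees(np.arctan2(d[1],d[0])))
d=P[0]-P[1];print(np.degrees(np.arctan2(d[1],d[0]))-90)
print("seal",f(662,115,.052), "guides",f(625,266,.03),f(722,256,.03))
print(cams.camera_model("wrist"))
E
```

```text
L [0.4114992  0.30377434 0.08      ] [0.5354584  0.28578528 0.08      ] 0.1252576902967018 -8.257166029631346 0.05466890375166957 mid [0.4734788  0.29477981 0.08      ]
R [0.42780909 0.1225789  0.08      ] [0.55393214 0.13604286 0.08      ] 0.12683967348656064 6.09339555301494 0.058766775879372575 mid [0.49087062 0.12931088 0.08      ]
dock [ 0.41362009 -0.20241061  0.012     ] [ 0.72868407 -0.16261103  0.012     ] 0.3175678162259473 7.199596701246725 0.12852213680555766 [ 0.57115208 -0.18251082  0.012     ]
6.967977567760355
7.4295382535317405
6.613090840216813
seal [ 0.64909333 -0.17011185  0.052     ] guides [ 0.52836034 -0.14400131  0.03      ] [ 0.53795331 -0.22353821  0.03      ]
{'camera_matrix': array([[285.28839456,   0.        , 252.67389252],
       [  0.        , 285.28839456, 187.16387616],
       [  0.        ,   0.        ,   1.        ]]), 'k1': -0.010502305854078544, 'view': array([[ 0.29341553,  0.95598414, -0.00128444, -0.54901801],
       [ 0.91454063, -0.28030365,  0.29162526, -0.04091453],
       [ 0.27842909, -0.08674205, -0.95653179,  0.39093031],
       [ 0.        ,  0.        ,  0.        ,  1.        ]])}
```

```bash
python3 -m jog '-431 -283 0 -23.1 0;-431 -283 0 -23.1 0;-431 -283 0 -23.1 0;-431 -283 0 -23.1 0;-431 -283 0 -23.1 0;-431 -283 0 -23.1 0;-431 -283 0 -23.1 0;-431 -283 0 -23.1 0' 40; cat > rel.py <<'E'
import sys
from h import *
# target x y z yaw(of cartridge axis, deg) -> shift and turn in tool axes; tool x = -cartridge x
x,y,z,a=map(float,sys.argv[1:]);s=status.state();R=s["tool_rot"]
d=R.T@(np.array([x,y,z])-s["ee_pos"])*1e3
yaw=np.degrees(np.arctan2(-R[1,0],-R[0,0]));print("t",s["time"],"rel",d.round(1),"turn",round(yaw-a,2),"F",s["wrist_force"].round(2),"tcp",s["ee_pos"].round(4),"yaw",yaw)
E
python3 rel.py .491 .129 .25 6.1
```

```text
time: 0.95
ee_pos: [0.4093, 0.2263, 0.2528]
tool_rot: [[-0.994, -0.106, -0.0], [-0.106, 0.994, 0.0], [-0.0, 0.0, -1.0]]
wrist_force: [1.0, -0.3, 0.0]
finger_gap: 0.0881
grip_force: 0.0
t 0.95 rel [ -70.9 -105.4    2.8] turn -0.01 F [ 0.97 -0.32  0.05] tcp [0.4093 0.2263 0.2528] yaw 6.093278245424531
```

```bash
python3 -m jog '-60 -90 0 0 0;-60 -90 0 0 0;-60 -90 0 0 0;-60 -90 0 0 0;-60 -90 0 0 0'>/dev/null; python3 rel.py .491 .129 .058 6.1; python3 - <<'E'
from h import *
m=cams.camera_model("wrist");im=cams.capture("wrist");cv2.imwrite("pics/w1.png",cv2.resize(im,None,fx=1.5,fy=1.5))
E
```

```text
t 1.45 rel [-12.4 -18.2 194.6] turn 0.03 F [ 0.25  0.88 -0.05] tcp [0.4769 0.1458 0.2527] yaw 6.130687599129971
```

View pics/w1.png

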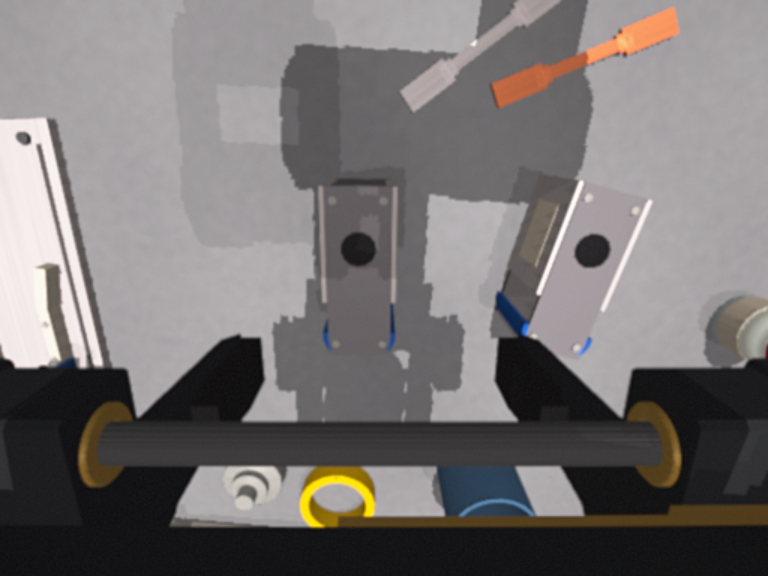

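The wrist view shows the cartridge square to the tool: rear corners (320,184)/(397,183), front (330,350)/(393,350). I'll check this against the top view.

```bash
python3 - <<'E'
from h import *
m=cams.camera_model("wrist")
P=[onz(m,u/1.5,v/1.5,.08) for u,v in[(320,184),(397,183),(330,350),(393,350)]]
r=(P[0]+P[1])/2;e=(P[2]+P[3])/2;d=e-r
print(r,e,np.linalg.norm(d),np.linalg.norm(P[0]-P[1]),np.degrees(np.arctan2(d[1],d[0])),r+d/np.linalg.norm(d)*.065)
E
```

```text
[0.42619869 0.12537065 0.08      ] [0.55332168 0.13959078 0.08      ] 0.12791585375029912 0.05382251197927578 6.382638414853193 [0.4907958  0.13259656 0.08      ]
```

```bash
python3 rel.py .491 .129 .058 6.1
```

```text
t 1.5 rel [-12.4 -18.6 194.8] turn 0.08 F [0.3  0.32 0.51] tcp [0.4767 0.1461 0.2528] yaw 6.177085249549432
```

```bash
python3 -m jog '-12.5 -16.5 40 0 0;-12.5 -16.5 80 0 0;-12.5 -16.5 120 0 0;-12.5 -16.5 160 0 0;-12.5 -16.5 180 0 0;-12.5 -16.5 190 0 0;-12.5 -16.5 195 0 0;-12.5 -16.5 195 0 0'; python3 -m jog '0 0 0 0 0.2;0 0 0 0 0.35;0 0 0 0 0.5;0 0 0 0 0.5;0 0 0 0 0.5;0 0 0 0 0.5'
```

```text
time: 2.3
ee_pos: [0.4919, 0.1305, 0.0582]
tool_rot: [[-0.994, -0.107, 0.001], [-0.107, 0.994, 0.0], [-0.001, -0.0, -1.0]]
wrist_force: [0.7, -0.7, 0.1]
finger_gap: 0.088
grip_force: 0.0
time: 2.9
ee_pos: [0.4919, 0.1301, 0.0581]
tool_rot: [[-0.994, -0.106, 0.001], [-0.106, 0.994, 0.0], [-0.001, 0.0, -1.0]]
wrist_force: [-1.1, 1.1, 6.3]
finger_gap: 0.0558
grip_force: 40.0
```

```bash
python3 -m jog '0 0 -5 0 0.5;0 0 -12 0 0.5;0 0 -20 0 0.5;0 0 -28 0 0.5;0 0 -30 0 0.5;0 0 -30 0 0.5;0 0 -30 0 0.5;0 0 -30 0 0.5'; for i in 1 2 3; do python3 -m jog '0 0 0 0 0.5;0 0 0 0 0.5'|grep wrist; done; python3 -c "
from h import *
for i in range(4): print(status.state()['wrist_force'],status.state()['ft_torque'])"
```

```text
time: 3.7
ee_pos: [0.4916, 0.1299, 0.0875]
tool_rot: [[-0.994, -0.106, -0.001], [-0.106, 0.994, -0.0], [0.001, 0.0, -1.0]]
wrist_force: [0.8, -0.2, -4.3]
finger_gap: 0.0559
grip_force: 40.0
wrist_force: [0.5, -0.6, -3.1]
wrist_force: [0.0, 0.4, -4.4]
wrist_force: [-0.6, -0.2, -4.7]
[-0.56257148 -0.19776096 -4.65683775] [ 0.02198194  0.01433401 -0.00194589]
[-0.56257148 -0.19776096 -4.65683775] [ 0.02198194  0.01433401 -0.00194589]
[-0.56257148 -0.19776096 -4.65683775] [ 0.02198194  0.01433401 -0.00194589]
[-0.56257148 -0.19776096 -4.65683775] [ 0.02198194  0.01433401 -0.00194589]
```

About 4.2 N, under the 5.35 N the dock must feel, so this one is most likely the lighter. I'll put it back and weigh the other.

```bash
python3 -m jog '0 0 10 0 0.5;0 0 20 0 0.5;0 0 26 0 0.5;0 0 29 0 0.5;0 0 30 0 0.5;0 0 30 0 0.5;0 0 30 0 0.5'; python3 -m jog '0 0 0 0 0.3;0 0 0 0 0;0 0 0 0 0;0 0 0 0 0;0 0 0 0 0;0 0 0 0 0'; python3 -m jog '0 0 -20 0 0;0 0 -60 0 0;0 0 -110 0 0;0 0 -150 0 0;0 0 -170 0 0;0 0 -170 0 0'>/dev/null; python3 rel.py .4735 .2955 .058 -8.3
```

```text
time: 5.0
ee_pos: [0.4914, 0.1299, 0.0581]
tool_rot: [[-0.994, -0.106, -0.001], [-0.106, 0.994, -0.0], [0.001, -0.0, -1.0]]
wrist_force: [-4.5, -0.4, 5.7]
finger_gap: 0.0559
grip_force: 40.0
time: 5.6
ee_pos: [0.4919, 0.1299, 0.0578]
tool_rot: [[-0.994, -0.106, 0.0], [-0.106, 0.994, 0.0], [-0.0, -0.0, -1.0]]
wrist_force: [0.4, 0.2, -0.6]
finger_gap: 0.0877
grip_force: 0.0
t 6.2 rel [  2.5 166.7 172.3] turn 14.4 F [ 1.05  0.21 -1.64] tcp [0.4927 0.13   0.2304] yaw 6.102158559023849
```

Move over L and check it with the wrist camera.

```bash
python3 -m jog '2 167 0 14.4 0;2 167 0 14.4 0;2 167 0 14.4 0;2 167 0 14.4 0;2 167 0 14.4 0;2 167 0 14.4 0' ;python3 - <<'E'
from h import *
m=cams.camera_model("wrist");im=cams.capture("wrist");cv2.imwrite("pics/w2.png",im[60:260,80:420].repeat(2,0).repeat(2,1))
np.save("w2.npy",m["view"])
E
```

```text
time: 6.8
ee_pos: [0.4717, 0.2955, 0.2263]
tool_rot: [[-0.99, 0.144, -0.002], [0.144, 0.99, -0.001], [0.002, -0.001, -1.0]]
wrist_force: [0.1, 0.5, -0.4]
finger_gap: 0.0879
grip_force: 0.0
```

View pics/w2.png

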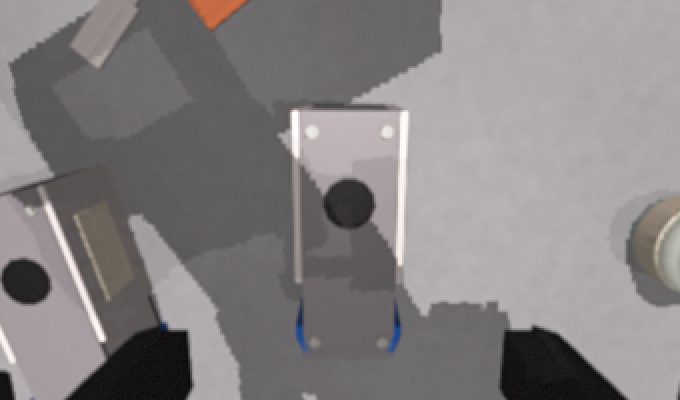

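L's rear corners are at (293,108)/(408,108) and its front at (303,355)/(395,355) in this crop. It lies centred and square to the tool.

```bash
python3 - <<'E'
from h import *
m=cams.camera_model("wrist")
P=[onz(m,u/2+80,v/2+60,.08) for u,v in[(293,108),(408,108),(303,355),(395,355)]]
r=(P[0]+P[1])/2;e=(P[2]+P[3])/2;d=e-r
print(r,e,np.linalg.norm(d),np.linalg.norm(P[0]-P[1]),np.degrees(np.arctan2(d[1],d[0])),r+d/np.linalg.norm(d)*.065)
E
python3 rel.py .4735 .2955 .058 -8.3
```

```text
[0.41087314 0.3055487  0.08      ] [0.53910354 0.28616449 0.08      ] 0.12968724724146477 0.05469272783358623 -8.596151277510897 [0.47514296 0.29583322 0.08      ]
t 6.85 rel [ -1.6   1.  168.7] turn -0.03 F [-0.9  -0.02 -0.17] tcp [0.472  0.2949 0.2267] yaw -8.33050193319666
```

```bash
python3 -m jog '-2.5 1 40 0 0;-2.5 1 80 0 0;-2.5 1 115 0 0;-2.5 1 145 0 0;-2.5 1 160 0 0;-2.5 1 168.5 0 0;-2.5 1 168.5 0 0;-2.5 1 168.5 0 0'; python3 -m jog '0 0 0 0 0.2;0 0 0 0 0.35;0 0 0 0 0.5;0 0 0 0 0.5;0 0 0 0 0.5;0 0 0 0 0.5' 50
python3 -m jog '0 0 -5 0 0.5;0 0 -12 0 0.5;0 0 -20 0 0.5;0 0 -28 0 0.5;0 0 -30 0 0.5;0 0 -30 0 0.5;0 0 -30 0 0.5;0 0 -30 0 0.5'; for i in 1 2 3 4; do python3 -m jog '0 0 0 0 0.5;0 0 0 0 0.5'|grep wrist; done
```

```text
time: 7.65
ee_pos: [0.4753, 0.296, 0.06]
tool_rot: [[-0.989, 0.145, 0.001], [0.145, 0.989, 0.0], [-0.001, 0.001, -1.0]]
wrist_force: [0.2, 0.8, 0.8]
finger_gap: 0.0885
grip_force: 0.0
time: 8.25
ee_pos: [0.4747, 0.2964, 0.0595]
tool_rot: [[-0.99, 0.144, 0.0], [0.144, 0.99, 0.0], [-0.0, 0.0, -1.0]]
wrist_force: [-0.9, -0.5, 2.5]
finger_gap: 0.0553
grip_force: 50.0
time: 9.05
ee_pos: [0.4745, 0.2963, 0.0889]
tool_rot: [[-0.99, 0.144, -0.001], [0.144, 0.99, -0.0], [0.001, -0.0, -1.0]]
wrist_force: [0.6, 0.1, -7.6]
finger_gap: 0.0554
grip_force: 50.0
wrist_force: [0.4, 0.0, -6.8]
wrist_force: [0.6, 0.6, -7.7]
wrist_force: [0.7, -0.4, -6.7]
wrist_force: [0.5, -0.5, -7.5]
```

L is the heavier (7.2 N against 4.2 N). I'll lift it higher and carry it over the near part of the dock.

```bash
python3 -m jog '0 0 -20 0 0.5;0 0 -45 0 0.5;0 0 -70 0 0.5;0 0 -85 0 0.5;0 0 -90 0 0.5;0 0 -90 0 0.5'; python3 rel.py .4797 -.1939 .179 7.1
```

```text
time: 10.45
ee_pos: [0.4747, 0.2964, 0.1794]
tool_rot: [[-0.99, 0.144, 0.001], [0.144, 0.99, 0.0], [-0.001, 0.0, -1.0]]
wrist_force: [-0.3, -0.4, -8.4]
finger_gap: 0.0555
grip_force: 50.0
t 10.45 rel [-7.580e+01 -4.844e+02  3.000e-01] turn -15.41 F [-0.34 -0.42 -8.43] tcp [0.4747 0.2964 0.1794] yaw -8.305218183148812
```

```bash
python3 -m jog '-2.5 -16 0 0 0.5;-8 -50 0 -2 0.5;-14.5 -92 0 -4 0.5;-21.5 -137 0 -6 0.5;-28.5 -182 0 -8 0.5;-35.5 -227 0 -10 0.5;-42.5 -272 0 -12 0.5;-48 -307 0 -13 0.5'>/dev/null;  python3 -m jog '-7 -43 0 -1.2 0.5;-14 -86 0 -2.4 0.5;-20 -125 0 -2.4 0.5;-25 -157 0 -2.4 0.5;-27.8 -173 0 -2.4 0.5;-27.8 -177 0 -2.4 0.5;-27.8 -177 0 -2.4 0.5;-27.8 -177 0 -2.4 0.5'; python3 rel.py .4797 -.1939 .11 7.1
```

```text
time: 12.05
ee_pos: [0.5196, -0.1872, 0.179]
tool_rot: [[-0.992, -0.124, -0.001], [-0.124, 0.992, 0.001], [0.001, 0.001, -1.0]]
wrist_force: [-0.7, -0.1, -8.4]
finger_gap: 0.0553
grip_force: 50.0
t 12.05 rel [40.3 -1.7 69. ] turn 0.05 F [-0.71 -0.05 -8.42] tcp [ 0.5196 -0.1872  0.179 ] yaw 7.147502879619508
```

```bash
python3 -m jog '15 -0.5 15 0 0.5;30 -1 35 0 0.5;40 -1.5 55 0 0.5;40 -1.5 65 0 0.5;40 -1.5 69 0 0.5;40 -1.5 69 0 0.5;40 -1.5 69 0 0.5'; python3 - <<'E'
from h import *
m=cams.camera_model("wrist");np.save("w3.npy",m["view"]);im=cams.capture("wrist");cv2.imwrite("pics/w3raw.png",im);cv2.imwrite("pics/w3.png",cv2.resize(im,None,fx=1.5,fy=1.5))
print(status.state()["ee_pos"])
E
```

```text
time: 12.75
ee_pos: [0.4814, -0.1949, 0.111]
tool_rot: [[-0.992, -0.124, 0.001], [-0.124, 0.992, -0.001], [-0.001, -0.001, -1.0]]
wrist_force: [-0.9, 0.2, -7.4]
finger_gap: 0.0556
grip_force: 50.0
[ 0.48126544 -0.19493455  0.11105046]
```

View pics/w3.png

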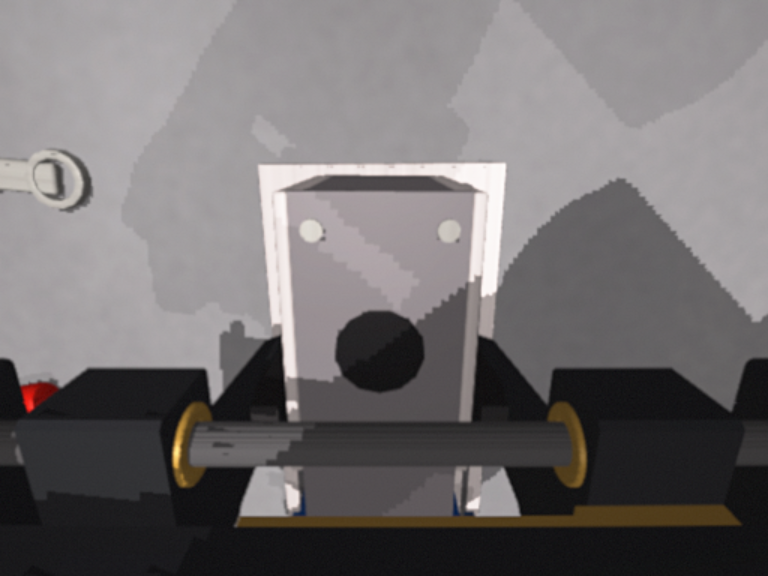

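The plate's near corners are at (259,165)/(506,163), its sides running to (274,335)/(491,335). The held cartridge's top rear corners are at (273,192)/(489,192).

```bash
python3 - <<'E'
from h import *
m=cams.camera_model("wrist")
g=lambda u,v,z:onz(m,u/1.5,v/1.5,z)
a,b,c,d=[g(u,v,.012) for u,v in[(259,165),(506,163),(274,335),(491,335)]]
an=lambda v:np.degrees(np.arctan2(v[1],v[0]))
print("corners",a,b,np.linalg.norm(a-b),"dirs",an(b-a)+90,an(a-b)+90,an(c-a),an(d-b))
mid=(a+b)/2
for yaw in (6.8,7.1,7.4):
    t=np.radians(yaw);ex=np.array([np.cos(t),np.sin(t)]);ey=np.array([-ex[1],ex[0]])
    p,q=g(273,192,.1315),g(489,192,.1315);r=(p+q)/2
    tcp=status.state()["ee_pos"]
    print(yaw,"mouth",mid[:2]+.16*ex,"cart rear rel plate",(r-mid)[:2]@ex,(r-mid)[:2]@ey,"tcp y",(tcp-mid)[:2]@ey,"tcp x",(tcp-mid)[:2]@ex-.16,"w",np.linalg.norm(p-q))
    m2=cams.camera_model("top");
    s=onz(m2,662/3.5+132.64,115/3.5+112.64,.052)[:2]
E
```

```text
corners [ 0.42252388 -0.26662924  0.012     ] [ 0.40559367 -0.13841412  0.012     ] 0.12932806466591562 dirs 187.52212671677404 7.522126716774039 7.618820252420683 6.844123859563801
6.8 mouth [ 0.57293326 -0.18357705] cart rear rel plate 0.0033426014509503436 -0.0010673466563094149 tcp y -0.00042377425724350083 tcp x -0.0923677589210741 w 0.05579407907964363
7.1 mouth [ 0.57283189 -0.18274545] cart rear rel plate 0.0033369670429086802 -0.001084833765685567 tcp y -0.0007778884163779408 tcp x -0.0923709048737844 w 0.05579407907964363
7.4 mouth [ 0.57272616 -0.18191439] cart rear rel plate 0.0033312411502298793 -0.0011022911337960329 tcp y -0.001131981249308499 tcp x -0.09237590491230017 w 0.05579407907964363
```

```bash
python3 -m jog '0 1 10 0 0.5;0 1 20 0 0.5;0 1 30 0 0.5;0 1 36 0 0.5;0 1 38 0 0.5;0 1 38 0 0.5;0 1 38 0 0.5;0 1 38 0 0.5'|egrep "ee_|wrist"; for i in 1 2; do python3 -m jog '0 0 0.5 0 0.5;0 0 0.5 0 0.5;0 0 0.5 0 0.5'|egrep "ee_|wrist"; done; python3 rel.py .5312 -.1878 .0715 7.2
```

```text
ee_pos: [0.4806, -0.194, 0.0725]
wrist_force: [-0.1, 0.1, -6.7]
ee_pos: [0.4804, -0.1939, 0.0718]
wrist_force: [-0.9, 0.1, -8.3]
ee_pos: [0.4805, -0.1939, 0.0715]
wrist_force: [-1.1, -0.2, -3.4]
t 14.2 rel [-51.1  -0.2   0. ] turn -0.11 F [-1.14 -0.15 -3.37] tcp [ 0.4805 -0.1939  0.0715] yaw 7.094035014048222
```

```bash
python3 -m jog '-3 0 0 -0.1 0.5;-7 0 0 -0.1 0.5;-11 0 0 -0.1 0.5;-15 0 0 -0.1 0.5;-19 0 0 -0.1 0.5;-23 0 0 -0.1 0.5;-26 0 0 -0.1 0.5;-26 0 0 -0.1 0.5'|egrep "ee_|wrist"; python3 -m jog '-3 0 0 0 0.5;-7 0 0 0 0.5;-11 0 0 0 0.5;-15 0 0 0 0.5;-19 0 0 0 0.5;-23 0 0 0 0.5;-26 0 0 0 0.5;-26 0 0 0 0.5'|egrep "ee_|wrist"; python3 rel.py .5728 -.1827 .0715 7.2; python3 -c "from h import *;print(status.state()['ft_torque'])"
```

```text
ee_pos: [0.5069, -0.1907, 0.0715]
wrist_force: [-0.9, 0.0, 1.7]
ee_pos: [0.5324, -0.1875, 0.0715]
wrist_force: [-2.3, -0.2, 3.2]
t 15.8 rel [-40.7  -0.3   0. ] turn -0.0 F [-2.33 -0.22  3.21] tcp [ 0.5324 -0.1875  0.0715] yaw 7.19938693408275
[ 0.1759467   0.43631035 -0.01947052]
```

```bash
python3 -m jog '-2 0 0 0 0.5;-5 0 0 0 0.5;-8 0 0 0 0.5;-11 0 0 0 0.5;-14 0 0 0 0.5;-16 0 0 0 0.5;-17 0 0 0 0.5;-17 0 0 0 0.5'|egrep "ee_|wrist"; for i in 1 2 3; do python3 -m jog '-1 0 0 0 0.5;-2 0 0 0 0.5;-3 0 0 0 0.5;-4 0 0 0 0.5;-4 0 0 0 0.5'|egrep "ee_|wrist";done; python3 rel.py .5728 -.1827 .0715 7.2
```

```text
ee_pos: [0.5487, -0.1854, 0.0715]
wrist_force: [-5.1, -0.5, 4.3]
ee_pos: [0.5526, -0.1849, 0.0715]
wrist_force: [-5.2, -0.8, 3.9]
ee_pos: [0.5566, -0.1844, 0.0715]
wrist_force: [-6.8, -0.6, 4.8]
ee_pos: [0.5604, -0.1839, 0.0715]
wrist_force: [-6.3, -1.0, 5.3]
t 18.1 rel [-12.4  -0.4  -0. ] turn -0.0 F [-6.31 -1.04  5.26] tcp [ 0.5604 -0.1839  0.0715] yaw 7.197289018467326
```

```bash
python3 -m jog '0 0 -0.3 0 0.5;0 0 -0.4 0 0.5;0 0 -0.4 0 0.5'|egrep "ee_|wrist"; for i in 1 2 3 4 5 6; do python3 -m jog '-0.5 0 0 0 0.5;-1 0 0 0 0.5;-1.5 0 0 0 0.5;-2 0 0 0 0.5;-2 0 0 0 0.5'|egrep "ee_|wrist";done; python3 rel.py .5728 -.1827 .0715 7.2
```

```text
ee_pos: [0.5605, -0.1838, 0.0715]
wrist_force: [-4.6, -0.1, 0.9]
ee_pos: [0.5623, -0.183, 0.0715]
wrist_force: [-6.1, 1.4, 2.2]
ee_pos: [0.5644, -0.1826, 0.0715]
wrist_force: [-6.0, 3.0, 2.9]
ee_pos: [0.5659, -0.1822, 0.0715]
wrist_force: [-7.7, 2.9, 3.6]
ee_pos: [0.5674, -0.1823, 0.0715]
wrist_force: [-11.6, 1.5, 5.6]
ee_pos: [0.5693, -0.1823, 0.0715]
wrist_force: [-11.4, -0.0, 5.1]
ee_pos: [0.5712, -0.1821, 0.0715]
wrist_force: [-11.4, 0.0, 4.3]
t 21.4 rel [-1.5 -0.8 -0. ] turn -0.01 F [-1.143e+01  1.000e-02  4.320e+00] tcp [ 0.5712 -0.1821  0.0715] yaw 7.194922940250628
```

```bash
python3 -m jog '0 0 -0.3 0 0.5;0 0 -0.3 0 0.5'|egrep "ee_|wrist"; for i in 1 2 3 4 5 6; do python3 -m jog '-0.4 0 0 0 0.5;-0.8 0 0 0 0.5;-1 0 0 0 0.5;-1 0 0 0 0.5'|egrep "ee_|wrist";done; python3 rel.py .5728 -.1827 .0715 7.2
```

```text
ee_pos: [0.5713, -0.1821, 0.0715]
wrist_force: [-9.5, 0.7, 2.5]
ee_pos: [0.5722, -0.1819, 0.0715]
wrist_force: [-10.9, -0.4, 3.5]
ee_pos: [0.5731, -0.1818, 0.0715]
wrist_force: [-12.0, -0.7, 3.3]
ee_pos: [0.5745, -0.1816, 0.0715]
wrist_force: [-9.5, -0.5, 2.1]
ee_pos: [0.576, -0.1815, 0.0715]
wrist_force: [-6.0, 0.3, 0.2]
ee_pos: [0.5774, -0.1813, 0.0715]
wrist_force: [-4.1, 1.2, -3.6]
ee_pos: [0.5787, -0.1814, 0.0716]
wrist_force: [-1.1, 2.0, -7.5]
t 24.0 rel [ 6.  -0.6  0.1] turn -0.0 F [-1.06  2.   -7.51] tcp [ 0.5787 -0.1814  0.0716] yaw 7.198767927227955
```

```bash
for i in 1 2 3 4 5 ; do python3 -m jog '-0.4 0 0 0 0.5;-0.8 0 0 0 0.5;-1 0 0 0 0.5;-1 0 0 0 0.5'|egrep "ee_|wrist";done; python3 rel.py .5728 -.1827 .0715 7.2
```

```text
ee_pos: [0.5797, -0.1814, 0.0719]
wrist_force: [-0.6, 1.5, -8.0]
ee_pos: [0.5807, -0.1813, 0.072]
wrist_force: [-1.8, 2.0, -8.3]
ee_pos: [0.5819, -0.1811, 0.072]
wrist_force: [0.4, 2.2, -7.8]
ee_pos: [0.5825, -0.181, 0.0719]
wrist_force: [-1.4, 1.4, -7.2]
ee_pos: [0.5838, -0.1809, 0.072]
wrist_force: [1.0, 1.4, -7.6]
t 26.0 rel [11.1 -0.4  0.5] turn -0.0 F [ 1.03  1.41 -7.62] tcp [ 0.5838 -0.1809  0.072 ] yaw 7.197626113907151
```

```bash
for i in 1 2 3 4 5 ; do python3 -m jog '-0.4 0 0 0 0.5;-0.8 0 0 0 0.5;-1 0 0 0 0.5;-1 0 0 0 0.5'|egrep "ee_|wrist";done; python3 rel.py .5728 -.1827 .0715 7.2
```

```text
ee_pos: [0.5849, -0.1808, 0.0721]
wrist_force: [1.3, 1.0, -7.4]
ee_pos: [0.5858, -0.1807, 0.072]
wrist_force: [2.9, 2.3, -8.3]
ee_pos: [0.5863, -0.1805, 0.0718]
wrist_force: [-0.6, 1.1, -8.0]
ee_pos: [0.5872, -0.1804, 0.0718]
wrist_force: [-2.4, 0.9, -7.4]
ee_pos: [0.5875, -0.1803, 0.0718]
wrist_force: [-7.6, 0.7, -5.2]
t 28.0 rel [14.9 -0.6  0.4] turn -0.02 F [-7.58  0.71 -5.17] tcp [ 0.5875 -0.1803  0.0718] yaw 7.182788157107602
```

```bash
for i in 1 2 3 4 ; do python3 -m jog '-0.3 0 0 0 0.5;-0.5 0 0 0 0.5;-0.5 0 0 0 0.5;-0.5 0 0 0 0.5'|egrep "ee_|wrist";done; python3 rel.py .5728 -.1827 .0715 7.2
```

```text
ee_pos: [0.5876, -0.1803, 0.0719]
wrist_force: [-10.4, -0.2, -4.3]
ee_pos: [0.5878, -0.1802, 0.0719]
wrist_force: [-11.5, -0.3, -2.0]
ee_pos: [0.5881, -0.1801, 0.0719]
wrist_force: [-12.6, 0.1, -1.7]
ee_pos: [0.5884, -0.1801, 0.0719]
wrist_force: [-13.6, 0.7, -2.0]
t 29.6 rel [15.8 -0.6  0.5] turn -0.03 F [-13.58   0.7   -1.96] tcp [ 0.5884 -0.1801  0.0719] yaw 7.174263583977798
```

The force steps agree with the picture: roller taper at dock x ≈ -5, seal contact at about +14, so home is about +19. It is not latched yet, and a total below 17 N cannot crush the seal, so I'll continue gently.

```bash
for i in 1 2 3 ; do python3 -m jog '-0.3 0 0 0 0.5;-0.5 0 0 0 0.5;-0.5 0 0 0 0.5;-0.5 0 0 0 0.5'|egrep "ee_|wrist";done; python3 rel.py .5728 -.1827 .0715 7.2; python3 -c "from h import *;s=status.state();print(s['ft_torque'],s['tool_rot'][:,2])"
```

```text
ee_pos: [0.5888, -0.18, 0.0719]
wrist_force: [-14.8, -0.3, -1.4]
ee_pos: [0.5892, -0.18, 0.0719]
wrist_force: [-14.4, 0.5, -0.4]
ee_pos: [0.5896, -0.1799, 0.0719]
wrist_force: [-15.0, -0.8, 0.3]
t 30.8 rel [17.  -0.6  0.5] turn -0.02 F [-14.99  -0.79   0.26] tcp [ 0.5896 -0.1799  0.0719] yaw 7.1757108091818695
[-0.09253482  2.4238297  -0.02536864] [-6.35282019e-03  6.69317551e-04 -9.99979597e-01]
```

```bash
python3 -m jog '0 0 -0.3 0 0.5;0 0 -0.3 0 0.5'|egrep "ee_|wrist";for i in 1 2 3 ; do python3 -m jog '-0.3 0 0 0 0.5;-0.5 0 0 0 0.5;-0.5 0 0 0 0.5'|egrep "ee_|wrist";done; python3 rel.py .5728 -.1827 .0715 7.2
```

```text
ee_pos: [0.5896, -0.18, 0.0721]
wrist_force: [-15.6, -1.2, -2.1]
ee_pos: [0.59, -0.1799, 0.072]
wrist_force: [-15.5, -0.0, -2.0]
ee_pos: [0.5903, -0.1799, 0.072]
wrist_force: [-15.7, 0.1, -0.4]
ee_pos: [0.5907, -0.1798, 0.072]
wrist_force: [-17.5, -0.3, -1.9]
t 31.9 rel [18.1 -0.6  0.7] turn -0.03 F [-17.48  -0.33  -1.85] tcp [ 0.5907 -0.1798  0.072 ] yaw 7.172583014090553
```

```bash
for i in 1 2 3 4 ; do python3 -m jog '0.4 0 0 0 0.5;0.8 0 0 0 0.5;0.8 0 0 0 0.5'|egrep "ee_|wrist";done; python3 -m jog '0 0 0 0 0.5;0 0 0 0 0.5'|egrep "ee_|wrist"; python3 - <<'E'
from h import *
im=cams.capture("side");cv2.imwrite("pics/s2.png",cv2.resize(im[150:300,240:400],None,fx=3.7,fy=3.7,interpolation=cv2.INTER_CUBIC))
E
```

```text
ee_pos: [0.5905, -0.1798, 0.072]
wrist_force: [-13.4, -0.4, -3.1]
ee_pos: [0.59, -0.1799, 0.0719]
wrist_force: [-11.5, 0.1, -4.9]
ee_pos: [0.5894, -0.18, 0.0719]
wrist_force: [-11.2, -0.1, -4.9]
ee_pos: [0.5887, -0.1801, 0.0719]
wrist_force: [-10.0, -0.8, -5.1]
ee_pos: [0.5887, -0.1801, 0.0719]
wrist_force: [-9.7, 0.3, -5.9]
```

View pics/s2.png

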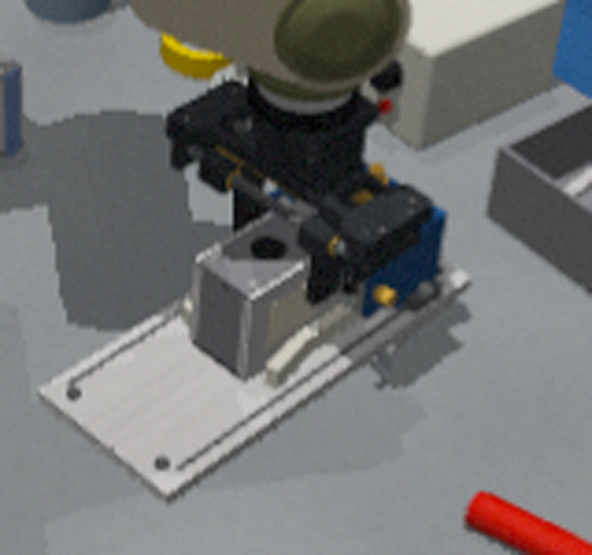

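The forces read differently on reflection: the forward pull near x = .586 was the rollers dropping in, and the later rise was over-travel on the seal. I'll back off to zero force.

```bash
for i in 1 2 3 4 5 ; do python3 -m jog '0.4 0 0 0 0.5;0.6 0 0 0 0.5;0.6 0 0 0 0.5'|egrep "ee_|wrist";done
```

```text
ee_pos: [0.5882, -0.1801, 0.0719]
wrist_force: [-9.8, 0.5, -5.3]
ee_pos: [0.5877, -0.1802, 0.0719]
wrist_force: [-9.5, 0.6, -6.0]
ee_pos: [0.5875, -0.1802, 0.072]
wrist_force: [-6.7, -0.2, -7.1]
ee_pos: [0.5874, -0.1803, 0.0721]
wrist_force: [-5.7, 1.6, -7.6]
ee_pos: [0.5873, -0.1804, 0.0723]
wrist_force: [-3.4, 1.1, -7.9]
```

```bash
for i in 1 2 3 ; do python3 -m jog '0.4 0 0 0 0.5;0.6 0 0 0 0.5;0.6 0 0 0 0.5'|egrep "ee_|wrist";done
```

```text
ee_pos: [0.5871, -0.1804, 0.0724]
wrist_force: [-1.5, 2.3, -6.9]
ee_pos: [0.5869, -0.1805, 0.0726]
wrist_force: [3.1, 4.3, -7.9]
ee_pos: [0.586, -0.1807, 0.0724]
wrist_force: [3.9, 4.3, -7.5]
```

It holds against the pull, so it is latched. Ease forward to neutral, set it down on the plate and release.

```bash
python3 -m jog '-0.4 0 0 0 0.5;-0.8 0 0.4 0 0.5;-0.8 0 0.8 0 0.5;-0.8 0 0.8 0 0.5'|egrep "ee_|wrist"; python3 -m jog '0 0 0 0 0.45;0 0 0 0 0.3;0 0 0 0 0.1;0 0 0 0 0;0 0 0 0 0;0 0 0 0 0'; python3 -m jog '0 0 -10 0 0;0 0 -30 0 0;0 0 -60 0 0;0 0 -100 0 0;0 0 -140 0 0;0 0 -160 0 0;0 0 -160 0 0'|egrep "ee_|wrist"; python3 -m jog '50 0 0 0 0;100 0 0 0 0;140 0 0 0 0;160 0 0 0 0;160 0 0 0 0;160 0 0 0 0'|egrep "time|ee_|wrist"; python3 - <<'E'
from h import *
im=cams.capture("top");cv2.imwrite("pics/t9.png",cv2.resize(im[113:240,133:360],None,fx=3.5,fy=3.5,interpolation=cv2.INTER_CUBIC))
E
```

```text
ee_pos: [0.5862, -0.1806, 0.0716]
wrist_force: [-0.6, 2.8, -4.5]
time: 36.75
ee_pos: [0.5865, -0.1807, 0.0717]
tool_rot: [[-0.992, -0.125, 0.0], [-0.125, 0.992, -0.0], [-0.0, -0.0, -1.0]]
wrist_force: [-0.0, 0.4, 0.3]
finger_gap: 0.088
grip_force: 0.0
ee_pos: [0.5871, -0.1809, 0.2354]
wrist_force: [0.0, 0.5, -0.3]
time: 38.05
ee_pos: [0.4279, -0.2007, 0.2312]
wrist_force: [0.3, -0.0, -0.6]
```

View pics/t9.png

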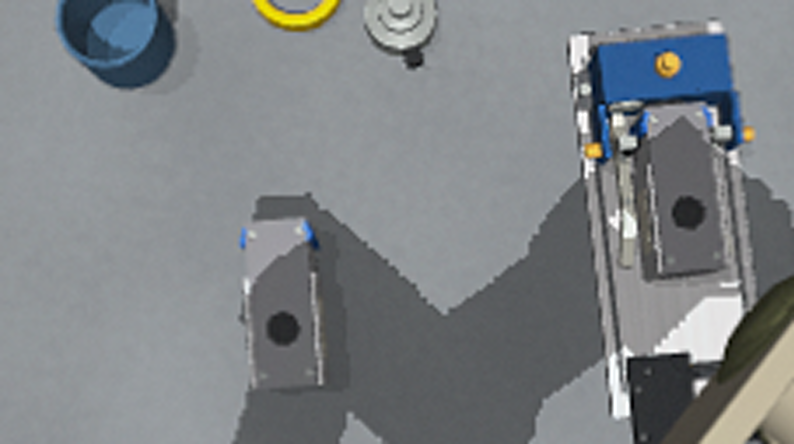

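The heavy cartridge sits in the dock (rear corners about (647,280)/(720,272), front (647,108)/(708,102)) with the rollers at (627,140)/(722,132) beside its front. The lighter cartridge and the bystanders are unmoved.

```bash
python3 - <<'E'
from h import *
m=cams.camera_model("top");f=lambda u,v,z:onz(m,u/3.5+132.64,v/3.5+112.64,z)
t=np.radians(7.2);ex=np.array([np.cos(t),np.sin(t)]);ey=np.array([-ex[1],ex[0]]);M=np.array([.5712,-.1825])
for n,a,b in(("rear",(647,280),(720,272)),("front",(647,108),(708,102))):
    p=((f(*a,.092)+f(*b,.092))/2)[:2]-M;print(n,p@ex,p@ey)
for z in(.03,.05,.07):
  for q in((627,140),(722,132)):
    p=f(*q,z)[:2]-M;print("roller",z,p@ex,p@ey)
E
```

```text
rear -0.05401579471816782 0.00871087258939409
front 0.07875410556713494 -0.0029642979426857006
roller 0.03 0.06489476305120952 0.029594323339338535
roller 0.03 0.06334524487373795 -0.04932206272862315
roller 0.05 0.06187756947392621 0.03284221212343464
roller 0.05 0.060355160825966536 -0.04469349566131121
roller 0.07 0.058860375896642905 0.03609010090753074
roller 0.07 0.05736507677819523 -0.04006492859399926
```

```bash
python3 -m jog '0 50 0 0 0;0 100 0 0 0;0 150 0 0 0;0 200 0 0 0;0 250 0 0 0;0 300 0 0 0;0 300 0 0 0'|egrep "time|ee_"; python3 - <<'E'
from h import *
im=cams.capture("top");c=im[115:215,290:355]
c=(255*(c/255.)**.6).astype(np.uint8);a=cv2.resize(c,None,fx=6,fy=6,interpolation=cv2.INTER_CUBIC)
cv2.imwrite("pics/t10.png",a)
E
```

```text
time: 38.8
ee_pos: [0.3892, 0.1025, 0.2313]
```

View pics/t10.png

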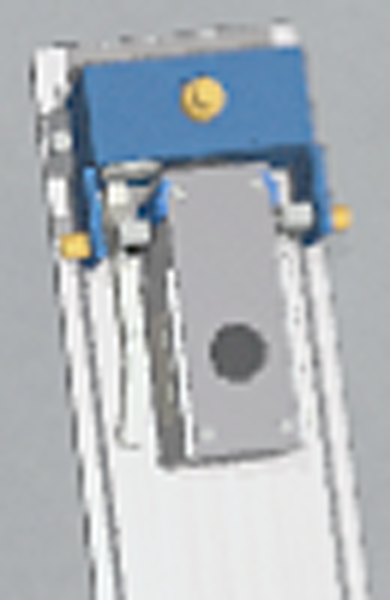

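Unshaded, the cartridge is parallel to the guides: top rear corners (188,460)/(300,447), front (172,178)/(265,168). The rollers are at (132,237)/(298,217), just behind the blue port band.

```bash
python3 - <<'E'
from h import *
m=cams.camera_model("top");f=lambda u,v,z:onz(m,(u+.5)/6-.5+290,(v+.5)/6-.5+115,z)
t=np.radians(7.2);ex=np.array([np.cos(t),np.sin(t)]);ey=np.array([-ex[1],ex[0]]);M=np.array([.5712,-.1825])
for n,a,b in(("rear",(188,460),(300,447)),("front",(172,178),(265,168))):
    p=((f(*a,.092)+f(*b,.092))/2)[:2]-M;print(n,p@ex,p@ey)
for q in((132,237),(298,217)):
    p=f(*q,.07)[:2]-M;print("roller",p@ex,p@ey)
E
python3 rel.py 0 0 0 0
```

```text
rear -0.05112831470232156 0.002006323352570649
front 0.07668672389751274 -0.0021130525457024943
roller 0.054913052188109907 0.03712758494903956
roller 0.05616928294842913 -0.040828848246916266
t 38.85 rel [399.8 -47.6 231.3] turn 7.6 F [ 0.2  -0.5  -0.65] tcp [0.39   0.1001 0.2312] yaw 7.599014650607528
```

```bash
python3 -m jog '0 0 0 0 0;0 0 0 0 0;0 0 0 0 0'|grep time; python3 -c "from bench import robot;print(robot.job_done())"
```

```text
time: 39.15
the job is handed in; nothing more can be done
None
```

I put the heavier cartridge (7.2 N against 4.2 N) in the dock, and the signs are that it is latched: it held against a backward pull and the rollers sit in its grooves. I overtravelled the seal to an estimated 9 mm of its 10 mm limit, then backed off, set the lighter one back in place, and handed in at 39 s; no verdict was reported.

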